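# Clear the fixture and set the hub's bearing nut

## Task

Put the crumpled ball of masking paper and the wood offcut that lie on the steel fixture plate into the blue waste bin, so that nothing gets into the open wheel hub. Then screw the brass knurled bearing nut on the hub's spindle down clockwise until it bottoms out, back it off a quarter turn, and finish while still gripping it there, so that the split pin can be fitted. Leave everything else on the bench where it is.

Things in the scene. Friction and masses are not known exactly. Their poses are not given: they have to be found in the camera images.
- fixture: Fixed dark steel plate lying on the bench, 280 (its x) x 380 (its y) x 12 mm thick, turned up to 14 degrees. Origin: centre of its underside. A grey wheel hub on a stub axle stands bolted on its centre, axis upright (see hub_seat). The debris lies on the plate at its +y and -y sides.
- hub_seat (a point): Top of the thrust washer (50 mm diameter) on the hub's axis, 101 mm above the bench: the nut's seat. Heights above the bench: round hub flange, 140 mm diameter, 67 mm; five wheel studs on a 104 mm circle 81 mm; boss, 62 to 76 mm diameter, 97 mm; threaded spindle, 24 mm diameter, 148 mm. A white mark on boss and flange lies on the plate's +x side of the axis.
- nut (a joint): How far the nut is unscrewed, rad: 0 = bottomed out (hard stop), growing anticlockwise seen from above; a quarter turn off = 1.571. Starts between 2.2 and 4.2, can turn to 6.2. Right-hand thread, it sinks 0.32 mm per rad of tightening. Even drag of 0.06 N m; it stays where it is left. The white stripe points at this angle from the plate's +x axis: bottomed, it faces the white mark.
- nut_grip (a point): Point on the axis of the brass knurled nut, 22 mm above its underside, a good height to grip (the fingertips may reach 20 mm below it). The nut is round, 48 mm diameter over its lower 28 mm, with a 40 mm crown with four dark slots above, 34 mm tall in all; the spindle's end stands up to 14 mm above it. It can be gripped at any angle.
- nut_stripe (a point): White stripe on the nut's side, 24 mm from its axis, 22 mm above its underside; it goes round with the nut.
- paper_ball_mid (a point): Middle of a crumpled ball of brown masking paper, about 40 mm across and 36 mm tall (faceted, hardly rolls), 15 g, lying on the plate at one side of the hub, 140 to 165 mm from the hub's axis. At the start 18 mm above the plate.
- wood_offcut: Pale wood offcut, 46 (its x) x 26 (its y) x 30 mm tall, about 22 g, lying on the plate on the other side of the hub from the paper ball, 140 to 165 mm from the axis; its long side lies within 20 degrees of the plate's y axis. Origin: centre of its underside at the start (its z axis up).
- wood_offcut_mid (a point): Middle of the wood offcut.
- bin: Blue sheet-steel waste bin, open at the top, fixed, 200 (its x) x 170 (its y) x 120 mm tall, walls and floor 4 mm. Origin: centre of its underside.
- dust_cap: Bystander: steel hub dust cap, 55 mm diameter, 50 mm tall, on the plate behind the hub (+x side). Origin: centre of its underside.
- grease_tub: Bystander: white tub with red lid, 52 mm diameter, 39 mm tall, on the plate in front of the hub (-x side). Origin: centre of its underside.
- tape_roll: Bystander: cream roll of masking tape lying flat, 100 mm diameter, 25 mm tall. Origin: centre of its underside.
- spray_can: Bystander: blue spray can, 65 mm diameter, 187 mm tall. Origin: centre of its underside.
- green_cover: Bystander: freshly painted green bent-steel cover, an upside-down U, 80 x 120 x 90 mm tall. Origin: centre of its underside.
- green_plate: Bystander: freshly painted green plate, 80 x 130 mm, standing on a grey pot, 59 mm tall in all. Origin: centre of the pot's underside.
- wrench: Bystander: steel wrench 190 mm long, lying on the bench left of the plate. Origin: underside, about the middle of its length.

How it is judged:
By the outcome, as a careful person would: the job done as asked, in the order asked, and still so for the second after the job is handed in, while the arm keeps its last pose, push and grip.
It also fails if it takes over 72 s, if anything falls off the work surface, if the arm or the gripper's body presses on something with over 40 N, if the wrist force passes 120 N, or if a joint passes its speed limit or range.

## Robot

A 6-joint arm with a two-finger parallel gripper is mounted at the origin on the work surface. World frame = base frame: x ahead of the robot, y to its left, z up, the work surface at z = 0. Lengths are in m, angles in degrees, forces in N, time in s.
With the tool pointing down it reaches from about 0.4 to 0.825 m from the base axis. Payload 7 kg.
Tool frame: the origin (TCP) lies between the finger pads; the fingertips stand 22 mm ahead of it and the grasp point (between the pads) lies 3 mm ahead of it; z points along the fingers, y is the line along which they close (so a half turn about z gives the same grasp; the last joint's range is limited). The gripper opens to 88 mm and grips with 3 to 60 N. Pads are 19 mm wide; open, the fingers measure 130 mm over their backs; the gripper's body (78 mm by 193 mm) begins 47 mm behind the grasp point.
Start: joints at [81.881, 20.546, 0.682, 0, -70.136, -16.507], TCP at [0.281, 0.614, 0.249] pointing down, gripper open.
Joint ranges: [-176.03, 176.03], [-82.01, 121.73], [-58.28, 71.71], [-173.87, 95.51], [-174.79, -0.11], [-173.66, 173.66]. Speed limits (degrees/s): [136.94, 136.94, 172.46, 180, 180, 180].

## Interface

Orientations are given as [roll, pitch, yaw] about the fixed x, y, z axes, in that order (R = Rz(yaw) Ry(pitch) Rx(roll)).
In Python, from plant import ctrl gives the robot as it stands.
- The arm moves only by the tool apply_moves, never from a script. Its argument "targets" is a list of rows, each an object with "travel": the shift along the tool's x, y, z in mm, a list of three; "roll": the turn about the tool's z in degrees; "jaw": the finger opening in mm, from 0 to 87.6. In form: [{"travel": [tx, ty, tz], "roll": roll, "jaw": jaw}, ...]. A call has 1 to 10 rows; each row shifts and turns the commanded pose from where the row before left it, along the tool's axes as they then stand; what a row does not reach is not made up. A row lasts 1/10 s, in which the tool goes at most 50 mm and 8.59 degrees, less where a joint would pass 70% of its speed; a pose out of reach is approached as far as the arm can. A call with a gripper value outside its range is refused whole. The fingers move at their own pace and stop on an object; the grip force is fixed at half the most. Time passes only in rows, so rows that do not move let the fingers close. It gives the time, the measured TCP pose, the force, the opening and the grip force at its end, in the units of the state.
- ctrl.get_obs(): the state, without advancing time (a new reading comes with each control period).
- ctrl.snapshot(name): name is "scene" or "top"; returns the picture (400x640x3 uint8, red, green, blue); there is no depth.
- ctrl.calibration(name): a dict with "K" (3x3 intrinsics, pixels), "dist_coeffs" ([k1, k2, p1, p2, k3] as OpenCV has them; the pictures are not rectified), "extrinsics" (4x4, takes a point from camera to world coordinates). Camera axes: x right, y down, z forward; pixel columns grow to the right and rows downward; lengths in m; the calibration is good to about 2 mm. A picture is of the moment at which its call begins. calibration takes no time and is no camera call.
- ctrl.close_job(): hands the job in; it is judged then, once.
The state is a dict: "clock": time; "joint_pos": joint angles; "qvel": joint speeds; "tau": joint torques, N m; "tool_pos": TCP position; "orientation": TCP orientation; "force": force on the tool from outside, world axes, zero at the start; "moment": the same for the moment, N m; "opening": finger opening in m; "gripper_force": force on a finger pad.
Only numpy, scipy, OpenCV 4.12 (cv2) and the standard library are available. Lean on these libraries where they do the work, as an engineer would, in place of code of your own. Each camera call takes 0.05 s, during which the arm holds its last target. There are 200 camera calls.

## Working session

There is one attempt and no reset: what is moved stays moved. The work goes in short steps, Python scripts to look and compute and a tool call to move; the robot and the scene stay as the last step left them, time stands still between calls to the robot, and variables do not carry over. Pictures are saved under pics/ and viewed, at most 10 in all, crops included, and the job is handed in when it is done.

Besides the shell and the picture viewer there is one more tool, called after "Emit:" in YAML: its name, and indented under it one key for each argument. apply_moves: Moves the arm, as the interface text tells. Its arguments: {"type":"object","properties":{"targets":{"type":"array","items":{"type":"object","properties":{"travel":{"type":"array","items":{"type":"number"}},"roll":{"type":"number"},"jaw":{"type":"number"}}}}},"required":["targets"]}

```bash
mkdir -p pics
python3 - <<'E'
from plant import ctrl
import cv2
for n in ("scene","top"):
    cv2.imwrite(f"pics/{n}0.png",ctrl.snapshot(n)[...,::-1])
    c=ctrl.calibration(n);print(n,c["K"],c["dist_coeffs"],c["extrinsics"])
print(ctrl.get_obs())
E
```

```text
scene [[386.25540587   0.         318.63101859]
 [  0.         386.25540587 205.80817585]
 [  0.           0.           1.        ]] [0.00094994 0.         0.         0.         0.        ] [[-3.50323539e-03  8.05446619e-01 -5.92657972e-01  1.30525867e+00]
 [ 9.99987556e-01  4.92672511e-03  7.84638547e-04  7.19916213e-02]
 [ 3.55184738e-03 -5.92647848e-01 -8.05453855e-01  1.08472213e+00]
 [ 0.00000000e+00  0.00000000e+00  0.00000000e+00  1.00000000e+00]]
top [[410.07520238   0.         317.45761708]
 [  0.         410.07520238 200.91375873]
 [  0.           0.           1.        ]] [0.03499123 0.         0.         0.         0.        ] [[ 0.00319277 -0.98956898  0.14402444  0.45083184]
 [-0.99996393 -0.00202576  0.00824876  0.0556526 ]
 [-0.00787096 -0.14404558 -0.98953975  1.27782381]
 [ 0.          0.          0.          1.        ]]
{'clock': 0.1, 'joint_pos': array([ 8.18811605e+01,  2.05873799e+01,  6.39172723e-01, -1.67397015e-02,
       -7.01360344e+01, -1.65080325e+01]), 'qvel': array([ 0.04792593, -0.08116035,  0.25130652,  0.06916992,  0.03108868,
        0.03544486]), 'tau': array([-1.36247138e-03, -5.84164488e+01,  2.93751079e+01,  7.01552555e+00,
        1.02153546e-02, -5.36985181e-05]), 'tool_pos': array([0.28112426, 0.61322992, 0.24772008]), 'orientation': array([ 1.79914759e+02, -8.85070236e-03, -2.46325650e+01]), 'force': array([ 0.02056093, -0.93015852,  0.13591933]), 'moment': array([-0.06679626, -0.0213387 , -0.04862923]), 'gripper_force': 0.0, 'opening': 0.08787095723454565}
```

View pics/scene0.png

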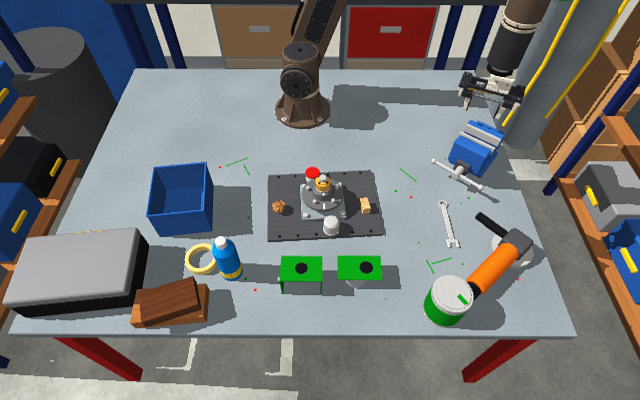

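View pics/top0.png

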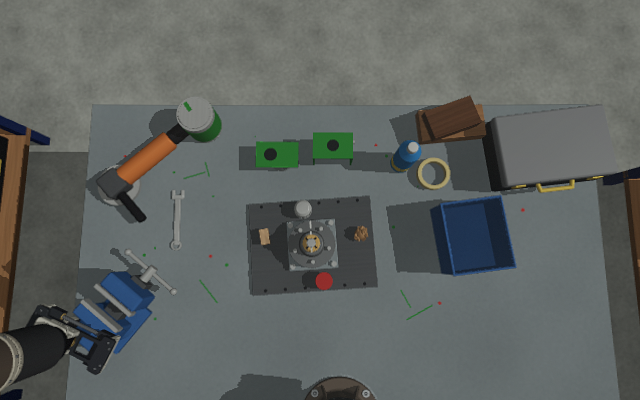

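The scene view shows the plate around (325,205), the paper ball at (278,206), the wood at (366,205) and the bin at (180,200). In the top view these are the hub at (312,243), wood at (264,237), ball at (361,233), bin at (475,235) and stripe unreadable, so I'll zoom in.

Run:
```python
import cv2,numpy as np
t=cv2.imread("pics/top0.png");s=cv2.imread("pics/scene0.png")
a=cv2.resize(t[190:300,240:385],None,fx=5.5,fy=5.5,interpolation=cv2.INTER_CUBIC)[:600,:800]
cv2.imwrite("pics/topc.png",a)
a=cv2.resize(s[160:245,260:390],None,fx=6,fy=6,interpolation=cv2.INTER_CUBIC)[:600,:800]
cv2.imwrite("pics/scenec.png",a)
```

```text
(no output)
```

View pics/topc.png

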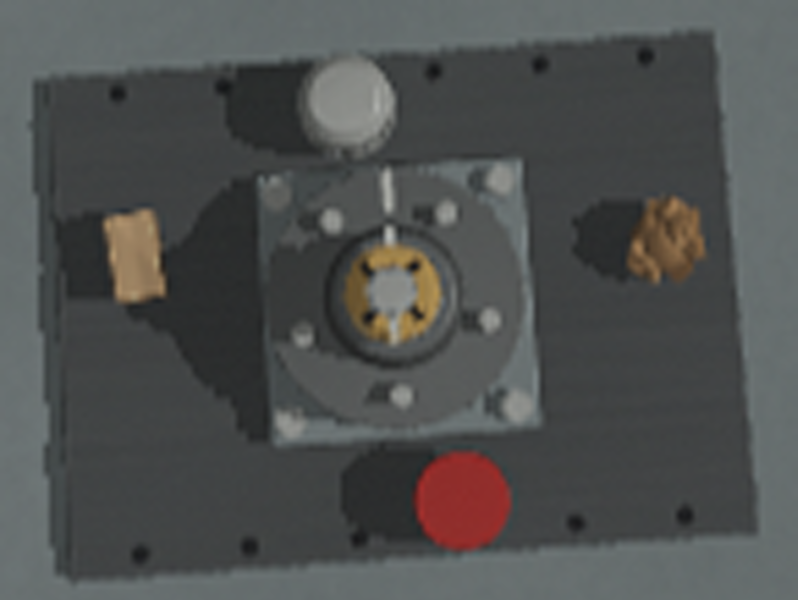

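View pics/scenec.png

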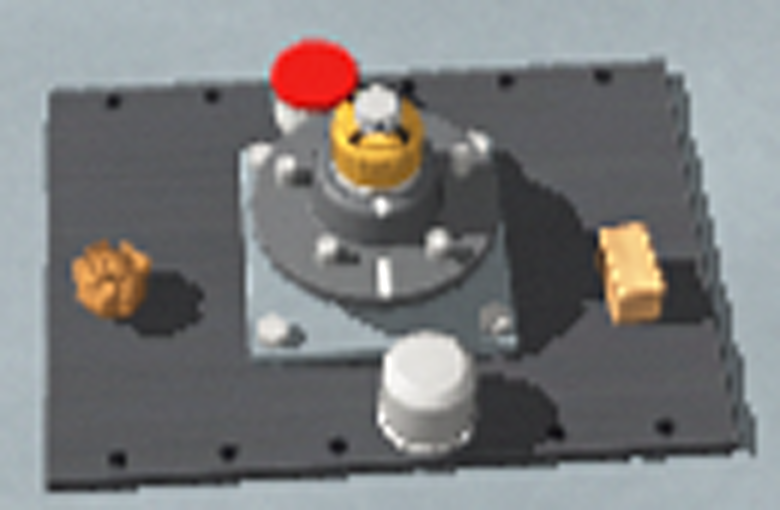

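The crops show the wood's top face with corners near (106,212), (154,208), (165,297) and (117,302). The ball is at (668,240) and the spindle end at (392,290). The nut's stripe at (394,332) lies nearly opposite the white mark at (390,200).

```bash
cat > h.py <<'E'
from plant import ctrl
import cv2,numpy as np
def back(n,uv,z):
    c=ctrl.calibration(n);E=np.array(c["extrinsics"])
    p=cv2.undistortPoints(np.array([[uv]],float),np.array(c["K"]),np.array(c["dist_coeffs"]))[0,0]
    d=E[:3,:3]@[p[0],p[1],1];return E[:3,3]+d*(z-E[2,3])/d[2]
def tc(c):return [240+(c[0]+.5)/5.5-.5,190+(c[1]+.5)/5.5-.5]
def sc(c):return [260+(c[0]+.5)/6-.5,160+(c[1]+.5)/6-.5]
def rel(p,yaw=None):
    "mm shift along tool axes from current TCP to p (TCP target), and roll"
    from scipy.spatial.transform import Rotation as R
    o=ctrl.get_obs();r=R.from_euler('xyz',o["orientation"],degrees=True)
    return np.round(r.inv().apply(np.array(p)-o["tool_pos"])*1000,1),o["tool_pos"],o["orientation"]
E
python3 - <<'E'
from h import *
np.set_printoptions(precision=4,suppress=True)
T=lambda c,z:back("top",tc(c),z)[:2]; S=lambda c,z:back("scene",sc(c),z)[:2]
print("plate T",*[T(c,.012) for c in((38,80),(712,33),(757,533),(65,578))])
print("plate S",*[S(c,.012) for c in((50,92),(660,62),(740,447),(48,485))])
w=[T(c,.042) for c in((106,212),(154,208),(165,297),(117,302))];print("wood",w,np.mean(w,0))
w=[S(c,.042) for c in((598,228),(648,222),(663,284),(614,294))];print("woodS",np.mean(w,0))
print("ball",T((668,240),.032),S((111,278),.032))
print("spindle",T((392,290),.148),S((377,106),.148))
print("boss",T((395,296),.097))
print("stripe",T((394,334),.125),"mark",T((389,190),.067),S((384,278),.067))
print("cap",T((347,95),.062),S((428,368),.062),"tub",T((463,501),.051),S((315,75),.051))
b=[back("top",c,.12)[:2] for c in((433,204),(502,196),(515,267),(443,276))];print("bin",b,np.mean(b,0))
print(rel([.3,.3,.3]))
E
```

```text
plate T [0.6245 0.2873] [ 0.6522 -0.0947] [ 0.3745 -0.115 ] [0.349  0.2644]
plate S [ 0.3767 -0.1131] [0.3498 0.2611] [0.6296 0.2839] [ 0.6559 -0.0915]
wood [array([0.5473, 0.2425]), array([0.5496, 0.2162]), array([0.501 , 0.2092]), array([0.4983, 0.2353])] [0.524  0.2258]
woodS [0.5226 0.2285]
ball [ 0.5335 -0.0664] [ 0.532  -0.0641]
spindle [0.5005 0.0828] [0.503  0.0846]
boss [0.4996 0.0824]
stripe [0.4792 0.0822] mark [0.5576 0.0867] [0.5568 0.0892]
cap [0.6097 0.1099] [0.6124 0.1125] tub [0.3928 0.0466] [0.3961 0.0492]
bin [array([ 0.6112, -0.2624]), array([ 0.6345, -0.4566]), array([ 0.4366, -0.4793]), array([ 0.4106, -0.282 ])] [ 0.5232 -0.3701]
(array([147.7, 276.9, -51.8]), array([0.2811, 0.6132, 0.2477]), array([179.9148,  -0.0089, -24.6326]))
```

Emit:
apply_moves:
  targets:
    - {"travel":[0,0,0],"roll":8,"jaw":85}
    - {"travel":[0,0,0],"roll":8,"jaw":85}
    - {"travel":[0,0,0],"roll":8,"jaw":85}
    - {"travel":[0,0,0],"roll":8,"jaw":85}
    - {"travel":[0,0,0],"roll":8,"jaw":85}
    - {"travel":[0,0,0],"roll":8,"jaw":85}
    - {"travel":[0,0,0],"roll":8,"jaw":85}
    - {"travel":[0,0,0],"roll":1,"jaw":85}
    - {"travel":[0,0,0],"roll":0,"jaw":85}

```text
clock: 1.0
tool_pos: [0.2812, 0.6134, 0.2482]
orientation: [180.0, -0.0, -81.5]
force: [0.9, 0.6, 0.8]
opening: 0.0848
gripper_force: 0.0
```

```bash
python3 -c "
from h import *
print(rel([.5235,.2268,.12]))"
```

```text
(array([ 418.3, -182.1,  128.4]), array([0.28122278, 0.61344019, 0.24823874]), array([ 1.79986324e+02, -2.99963854e-02, -8.14512241e+01]))
```

Emit:
apply_moves:
  targets:
    - {"travel":[30,-13,0],"roll":0,"jaw":75}
    - {"travel":[44,-19,0],"roll":0,"jaw":75}
    - {"travel":[44,-19,0],"roll":0,"jaw":75}
    - {"travel":[44,-19,0],"roll":0,"jaw":75}
    - {"travel":[44,-19,0],"roll":0,"jaw":75}
    - {"travel":[44,-19,0],"roll":0,"jaw":75}
    - {"travel":[44,-19,0],"roll":0,"jaw":75}
    - {"travel":[44,-19,0],"roll":0,"jaw":75}
    - {"travel":[44,-19,0],"roll":0,"jaw":75}
    - {"travel":[34,-15,10],"roll":0,"jaw":75}

```text
clock: 2.0
tool_pos: [0.5215, 0.2263, 0.2399]
orientation: [-179.9, 0.1, -81.4]
force: [0.7, 0.2, 0.1]
opening: 0.075
gripper_force: 0.0
```

Emit:
apply_moves:
  targets:
    - {"travel":[2,-2,30],"roll":0,"jaw":75}
    - {"travel":[0,0,40],"roll":0,"jaw":75}
    - {"travel":[0,0,40],"roll":0,"jaw":75}
    - {"travel":[0,0,20],"roll":0,"jaw":75}
    - {"travel":[0,0,0],"roll":0,"jaw":75}
    - {"travel":[0,0,0],"roll":0,"jaw":75}

```text
clock: 2.6
tool_pos: [0.5226, 0.2267, 0.1091]
orientation: [-180.0, -0.0, -81.5]
force: [-0.1, 0.7, 0.6]
opening: 0.0746
gripper_force: 0.0
```

```bash
python3 -c "
from h import *
print(rel([.5235,.2268,.037]))
a=ctrl.snapshot('scene')[...,::-1];cv2.imwrite('pics/g1.png',cv2.resize(a[150:250,280:410],None,fx=6,fy=6,interpolation=cv2.INTER_CUBIC))"
```

```text
(array([ 0. , -0.9, 72.1]), array([0.52260425, 0.22670777, 0.10906469]), array([-1.79993440e+02, -2.52935772e-02, -8.14951095e+01]))
```

View pics/g1.png

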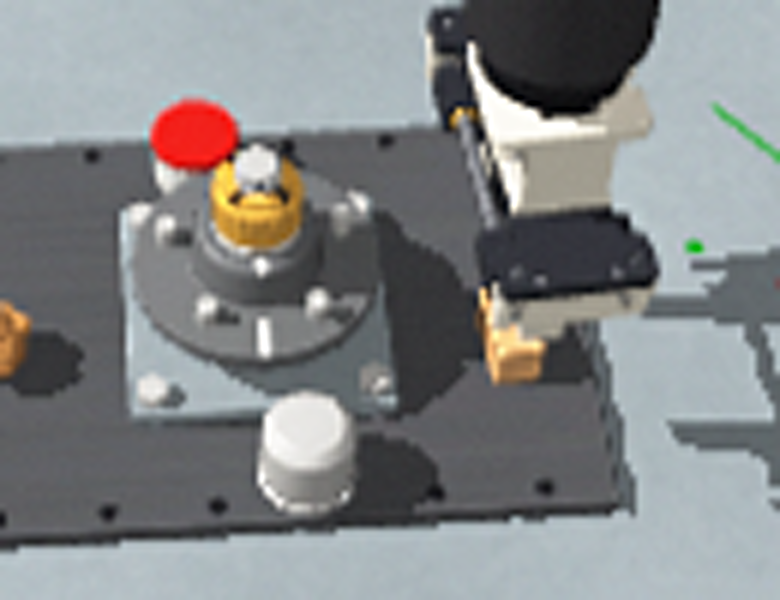

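The gripper hangs over the wood at (515,350) with its fingers before and behind it along x, clear of the hub. I'll go down and grip.

Emit:
apply_moves:
  targets:
    - {"travel":[0,-1,25],"roll":0,"jaw":75}
    - {"travel":[0,0,30],"roll":0,"jaw":75}
    - {"travel":[0,0,16],"roll":0,"jaw":75}
    - {"travel":[0,0,0],"roll":0,"jaw":75}
    - {"travel":[0,0,0],"roll":0,"jaw":30}
    - {"travel":[0,0,0],"roll":0,"jaw":30}
    - {"travel":[0,0,0],"roll":0,"jaw":30}
    - {"travel":[0,0,0],"roll":0,"jaw":30}
    - {"travel":[0,0,0],"roll":0,"jaw":30}

```text
clock: 3.55
tool_pos: [0.5236, 0.227, 0.0385]
orientation: [-179.9, 0.0, -81.6]
force: [-1.7, -0.4, 6.7]
opening: 0.0461
gripper_force: 29.8
```

Emit:
apply_moves:
  targets:
    - {"travel":[0,0,-30],"roll":0,"jaw":30}
    - {"travel":[0,0,-45],"roll":0,"jaw":30}
    - {"travel":[0,0,-45],"roll":0,"jaw":30}
    - {"travel":[0,0,-45],"roll":0,"jaw":30}
    - {"travel":[0,0,-45],"roll":0,"jaw":30}
    - {"travel":[32,-17,0],"roll":0,"jaw":30}
    - {"travel":[32,-17,0],"roll":0,"jaw":30}
    - {"travel":[32,-17,0],"roll":0,"jaw":30}
    - {"travel":[32,-17,0],"roll":0,"jaw":30}
    - {"travel":[33,-15,0],"roll":0,"jaw":30}

```text
clock: 4.55
tool_pos: [0.6294, 0.0783, 0.2476]
orientation: [180.0, 0.0, -81.6]
force: [0.7, 0.5, -0.8]
opening: 0.0459
gripper_force: 29.8
```

Emit:
apply_moves:
  targets:
    - {"travel":[43,17,0],"roll":0,"jaw":30}
    - {"travel":[43,17,0],"roll":0,"jaw":30}
    - {"travel":[43,17,0],"roll":0,"jaw":30}
    - {"travel":[43,17,0],"roll":0,"jaw":30}
    - {"travel":[43,17,0],"roll":0,"jaw":30}
    - {"travel":[43,17,0],"roll":0,"jaw":30}
    - {"travel":[43,17,0],"roll":0,"jaw":30}
    - {"travel":[43,17,0],"roll":0,"jaw":30}
    - {"travel":[43,17,0],"roll":0,"jaw":30}
    - {"travel":[42,18,0],"roll":0,"jaw":30}

```text
clock: 5.55
tool_pos: [0.5213, -0.3716, 0.2476]
orientation: [-180.0, 0.0, -81.6]
force: [0.1, 0.1, -0.4]
opening: 0.0458
gripper_force: 29.8
```

```bash
python3 -c "
from h import *
print(rel([.523,-.37,.13]),ctrl.get_obs()['opening'])"
```

```text
(array([ -1.3,  -1.9, 117.6]), array([ 0.52125662, -0.37157788,  0.24760202]), array([-1.79997398e+02,  3.89168158e-03, -8.16231763e+01])) 0.045848792606988105
```

Emit:
apply_moves:
  targets:
    - {"travel":[0,0,30],"roll":0,"jaw":30}
    - {"travel":[0,0,45],"roll":0,"jaw":30}
    - {"travel":[0,0,35],"roll":0,"jaw":30}
    - {"travel":[0,0,15],"roll":0,"jaw":30}
    - {"travel":[0,0,0],"roll":0,"jaw":70}
    - {"travel":[0,0,0],"roll":0,"jaw":70}
    - {"travel":[0,0,0],"roll":0,"jaw":70}
    - {"travel":[0,0,-40],"roll":0,"jaw":70}
    - {"travel":[0,0,-45],"roll":0,"jaw":70}
    - {"travel":[0,0,-20],"roll":0,"jaw":70}

```text
clock: 6.55
tool_pos: [0.5239, -0.3709, 0.2341]
orientation: [-179.6, -0.3, -81.6]
force: [0.4, 0.2, 0.9]
opening: 0.07
gripper_force: 0.0
```

```bash
python3 -c "
from h import *
print(rel([.5325,-.0652,.12]),ctrl.get_obs()['opening'])"
```

```text
(array([-301.7,  -52.5,  112.9]), array([ 0.52389704, -0.37093063,  0.23411758]), array([-179.61918976,   -0.28928589,  -81.57972702])) 0.07000963722038751
```

Emit:
apply_moves:
  targets:
    - {"travel":[-40,-7,0],"roll":0,"jaw":70}
    - {"travel":[-44,-8,0],"roll":0,"jaw":70}
    - {"travel":[-44,-8,0],"roll":0,"jaw":70}
    - {"travel":[-44,-8,0],"roll":0,"jaw":70}
    - {"travel":[-44,-8,0],"roll":0,"jaw":70}
    - {"travel":[-44,-7,0],"roll":0,"jaw":70}
    - {"travel":[-41,-6,0],"roll":0,"jaw":70}
    - {"travel":[0,0,40],"roll":0,"jaw":70}
    - {"travel":[0,0,40],"roll":0,"jaw":70}
    - {"travel":[0,0,30],"roll":0,"jaw":70}

```text
clock: 7.55
tool_pos: [0.5298, -0.0636, 0.1175]
orientation: [-179.9, 0.0, -81.6]
force: [0.3, 0.6, -0.7]
opening: 0.0699
gripper_force: 0.0
```

```bash
python3 -c "
from h import *
a=ctrl.snapshot('scene')[...,::-1];cv2.imwrite('pics/g2.png',cv2.resize(a[140:250,150:350],None,fx=4,fy=4,interpolation=cv2.INTER_CUBIC))
print(rel([.5325,-.0652,.037]),ctrl.get_obs()['opening'])"
```

```text
(array([ 2. , -5.4, 76. ]), array([ 0.52723272, -0.06405245,  0.11298011]), array([ 1.79750215e+02,  5.59509381e-02, -8.16402213e+01])) 0.06994797430244103
```

View pics/g2.png

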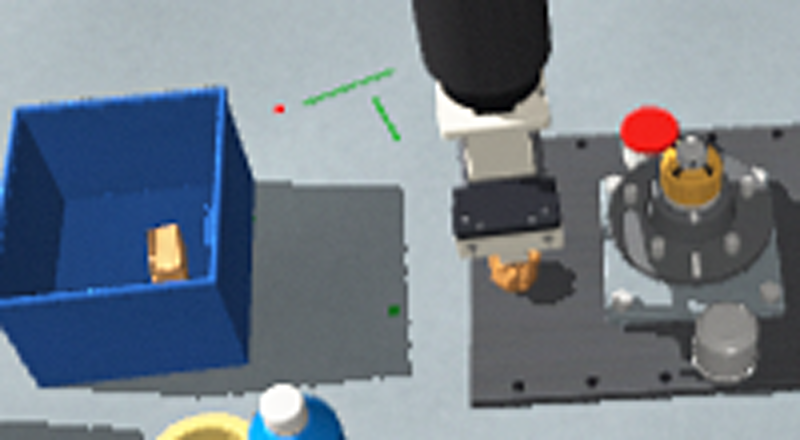

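The wood is in the bin at (167,252) and the gripper hangs over the ball at (515,270). I'll correct by a few mm, go down and grip.

Emit:
apply_moves:
  targets:
    - {"travel":[2,-5,25],"roll":0,"jaw":70}
    - {"travel":[0,0,30],"roll":0,"jaw":70}
    - {"travel":[0,0,18],"roll":0,"jaw":70}
    - {"travel":[0,0,0],"roll":0,"jaw":70}
    - {"travel":[0,0,0],"roll":0,"jaw":20}
    - {"travel":[0,0,0],"roll":0,"jaw":20}
    - {"travel":[0,0,0],"roll":0,"jaw":20}
    - {"travel":[0,0,0],"roll":0,"jaw":20}
    - {"travel":[0,0,0],"roll":0,"jaw":20}

```text
clock: 8.5
tool_pos: [0.5353, -0.0657, 0.0454]
orientation: [-179.9, -0.0, -81.6]
force: [-1.9, 1.4, 6.0]
opening: 0.0376
gripper_force: 30.0
```

Emit:
apply_moves:
  targets:
    - {"travel":[0,0,-20],"roll":0,"jaw":20}
    - {"travel":[0,0,-45],"roll":0,"jaw":20}
    - {"travel":[0,0,-45],"roll":0,"jaw":20}
    - {"travel":[0,0,-45],"roll":0,"jaw":20}
    - {"travel":[0,0,-45],"roll":0,"jaw":20}
    - {"travel":[30,6,0],"roll":0,"jaw":20}
    - {"travel":[40,8,0],"roll":0,"jaw":20}
    - {"travel":[40,8,0],"roll":0,"jaw":20}
    - {"travel":[40,8,0],"roll":0,"jaw":20}
    - {"travel":[40,8,0],"roll":0,"jaw":20}

```text
clock: 9.5
tool_pos: [0.5246, -0.2607, 0.2448]
orientation: [-180.0, -0.0, -81.6]
force: [0.7, -0.5, 0.2]
opening: 0.0378
gripper_force: 30.0
```

Emit:
apply_moves:
  targets:
    - {"travel":[40,7,0],"roll":0,"jaw":20}
    - {"travel":[40,6,0],"roll":0,"jaw":20}
    - {"travel":[30,5,0],"roll":0,"jaw":20}
    - {"travel":[0,0,0],"roll":0,"jaw":20}
    - {"travel":[0,0,30],"roll":0,"jaw":20}
    - {"travel":[0,0,45],"roll":0,"jaw":20}
    - {"travel":[0,0,35],"roll":0,"jaw":20}
    - {"travel":[0,0,5],"roll":0,"jaw":20}
    - {"travel":[0,0,0],"roll":0,"jaw":20}

```text
clock: 10.4
tool_pos: [0.523, -0.3704, 0.1293]
orientation: [179.9, 0.0, -81.6]
force: [0.8, -0.6, 0.8]
opening: 0.0382
gripper_force: 30.0
```

Emit:
apply_moves:
  targets:
    - {"travel":[0,0,0],"roll":0,"jaw":70}
    - {"travel":[0,0,0],"roll":0,"jaw":70}
    - {"travel":[0,0,0],"roll":0,"jaw":70}
    - {"travel":[0,0,0],"roll":0,"jaw":70}
    - {"travel":[0,0,-40],"roll":0,"jaw":70}
    - {"travel":[0,0,-45],"roll":0,"jaw":70}
    - {"travel":[0,0,-35],"roll":0,"jaw":70}
    - {"travel":[-30,-3,0],"roll":0,"jaw":70}
    - {"travel":[-42,-4,0],"roll":0,"jaw":70}
    - {"travel":[-43,-4,0],"roll":0,"jaw":70}

```text
clock: 11.4
tool_pos: [0.517, -0.2545, 0.2501]
orientation: [-179.9, -0.0, -81.7]
force: [1.3, 0.4, 0.1]
opening: 0.0699
gripper_force: 0.0
```

Emit:
apply_moves:
  targets:
    - {"travel":[-43,-4,0],"roll":0,"jaw":70}
    - {"travel":[-43,-4,0],"roll":0,"jaw":70}
    - {"travel":[-43,-4,0],"roll":0,"jaw":70}
    - {"travel":[-43,-4,0],"roll":0,"jaw":70}
    - {"travel":[-43,-4,0],"roll":0,"jaw":70}
    - {"travel":[-43,-5,0],"roll":0,"jaw":70}
    - {"travel":[-43,-5,0],"roll":0,"jaw":70}
    - {"travel":[-37,-4,0],"roll":0,"jaw":70}
    - {"travel":[0,0,0],"roll":0,"jaw":70}

```text
clock: 12.3
tool_pos: [0.5018, 0.0876, 0.2501]
orientation: [-179.9, 0.0, -81.4]
force: [0.0, 0.1, 0.5]
opening: 0.0699
gripper_force: 0.0
```

Emit:
apply_moves:
  targets:
    - {"travel":[0,0,0],"roll":-8.5,"jaw":70}
    - {"travel":[0,0,0],"roll":-8.5,"jaw":70}
    - {"travel":[0,0,0],"roll":-8.5,"jaw":70}
    - {"travel":[0,0,0],"roll":-8.5,"jaw":70}
    - {"travel":[0,0,0],"roll":-8.5,"jaw":70}
    - {"travel":[0,0,0],"roll":-8.5,"jaw":70}
    - {"travel":[0,0,0],"roll":-8.5,"jaw":70}
    - {"travel":[0,0,0],"roll":-8.5,"jaw":70}
    - {"travel":[0,0,0],"roll":-8.5,"jaw":70}
    - {"travel":[0,0,0],"roll":-8.5,"jaw":70}

```text
clock: 13.3
tool_pos: [0.5017, 0.0835, 0.25]
orientation: [-180.0, -0.0, 3.7]
force: [0.2, 0.1, 0.3]
opening: 0.0698
gripper_force: 0.0
```

Emit:
apply_moves:
  targets:
    - {"travel":[0,0,0],"roll":-8,"jaw":70}
    - {"travel":[0,0,0],"roll":-8,"jaw":70}
    - {"travel":[0,0,0],"roll":0,"jaw":70}
    - {"travel":[0,0,0],"roll":0,"jaw":70}

```text
clock: 13.7
tool_pos: [0.5017, 0.0837, 0.2499]
orientation: [-180.0, -0.0, 19.1]
force: [-0.5, -0.8, 0.1]
opening: 0.0702
gripper_force: 0.0
```

```bash
python3 -c "
from h import *
a=ctrl.snapshot('scene')[...,::-1];cv2.imwrite('pics/g3.png',cv2.resize(a[150:250,140:390],None,fx=3.2,fy=3.2,interpolation=cv2.INTER_CUBIC))
print(rel([.5015,.084,.128]),ctrl.get_obs())"
```

```text
(array([ -0.2,  -0.3, 121.8]), array([0.50174185, 0.08379908, 0.24977087]), array([-1.79995512e+02, -1.84283671e-02,  1.91370253e+01])) {'clock': 13.75, 'joint_pos': array([ 3.16323226e+01,  4.70196556e+00, -1.98401994e+01, -4.33396970e-04,
       -6.54388722e+01,  7.75048835e+01]), 'qvel': array([ 0.09824496,  0.10182883, -0.09532921, -0.08673134,  0.14291609,
        0.5240904 ]), 'tau': array([-2.29456939e-02, -3.52306938e+01,  2.84442329e+01,  6.67835310e+00,
        8.21034168e-02,  6.96483138e-02]), 'tool_pos': array([0.50174185, 0.08379908, 0.24977087]), 'orientation': array([-1.79995512e+02, -1.84283671e-02,  1.91370253e+01]), 'force': array([ 0.17002576, -1.49224837, -0.36281724]), 'moment': array([-0.07562304, -0.0263413 , -0.03046329]), 'gripper_force': 0.0, 'opening': 0.06986142939177716}
```

View pics/g3.png

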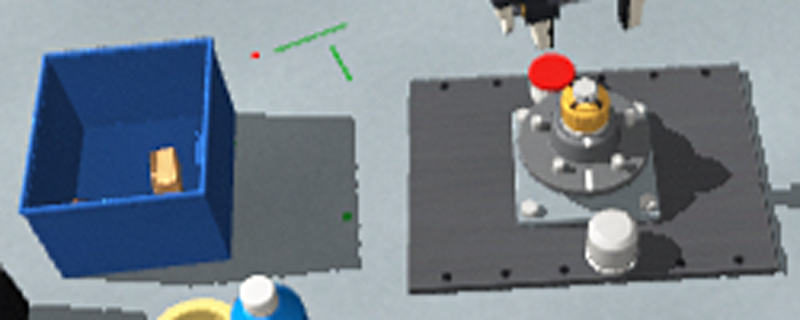

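The debris is gone from the plate: the wood shows in the bin, plus a brown sliver at (80,203) behind its front wall. I'll go down on the nut.

Emit:
apply_moves:
  targets:
    - {"travel":[0,0,30],"roll":0,"jaw":70}
    - {"travel":[0,0,40],"roll":0,"jaw":70}
    - {"travel":[0,0,30],"roll":0,"jaw":70}
    - {"travel":[0,0,15],"roll":0,"jaw":70}
    - {"travel":[0,0,5],"roll":0,"jaw":70}
    - {"travel":[0,0,0],"roll":0,"jaw":70}
    - {"travel":[0,0,0],"roll":0,"jaw":70}
    - {"travel":[0,0,0],"roll":0,"jaw":70}

```text
clock: 14.55
tool_pos: [0.5025, 0.0844, 0.1307]
orientation: [-180.0, -0.1, 19.4]
force: [1.2, 0.4, -0.0]
opening: 0.0698
gripper_force: 0.0
```

```bash
python3 -c "
from h import *
a=ctrl.snapshot('top')[...,::-1]
c=[cv2.resize(a[210:275,275:350],None,fx=5,fy=5,interpolation=cv2.INTER_CUBIC),cv2.resize(a[195:275,430:515],(375,325),interpolation=cv2.INTER_CUBIC)]
cv2.imwrite('pics/g4.png',np.hstack(c))
print(rel([.5015,.084,.128]))"
```

```text
(array([-0.9,  0. ,  2.6]), array([0.50234599, 0.08434104, 0.13064045]), array([-1.79982580e+02, -1.14815748e-01,  1.93554652e+01]))
```

View pics/g4.png

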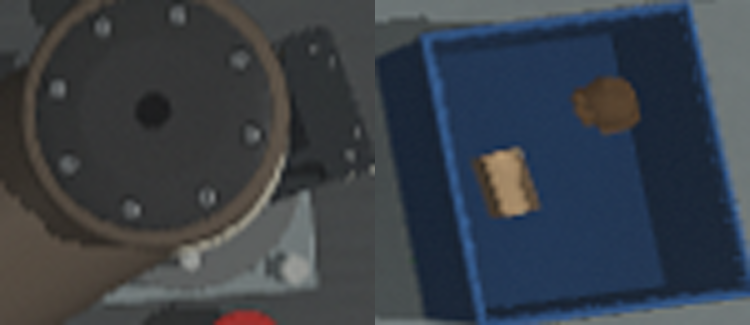

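Both the wood (505,185) and the ball (608,105) lie in the bin. Now I'll grip the nut.

Emit:
apply_moves:
  targets:
    - {"travel":[-1,0,3],"roll":0,"jaw":70}
    - {"travel":[0,0,0],"roll":0,"jaw":55}
    - {"travel":[0,0,0],"roll":0,"jaw":40}
    - {"travel":[0,0,0],"roll":0,"jaw":40}
    - {"travel":[0,0,0],"roll":0,"jaw":40}
    - {"travel":[0,0,0],"roll":0,"jaw":40}

```text
clock: 15.2
tool_pos: [0.5008, 0.0839, 0.1266]
orientation: [-180.0, -0.0, 19.4]
force: [-0.7, 1.0, 1.3]
opening: 0.0472
gripper_force: 30.0
```

```bash
python3 -c "
from h import *
o=ctrl.get_obs();print(o['force'],o['moment'],o['opening'],o['tool_pos'],o['joint_pos'],o['orientation'])"
```

```text
[-0.67673762  1.02292131  1.2750247 ] [ 0.44272623  0.38550025 -0.06974207] 0.04717302762722626 [0.50081161 0.08388048 0.12663214] [ 3.16934490e+01  1.16338044e+01 -2.95609791e+01 -1.23831491e-02
 -4.87957841e+01  7.76882012e+01] [-1.79988885e+02 -7.22796642e-03  1.93734929e+01]
```

Emit:
apply_moves:
  targets:
    - {"travel":[0,0,0],"roll":4,"jaw":40}
    - {"travel":[0,0,0],"roll":6,"jaw":40}
    - {"travel":[0,0,0],"roll":6,"jaw":40}
    - {"travel":[0,0,0.1],"roll":6,"jaw":40}
    - {"travel":[0,0,0],"roll":6,"jaw":40}
    - {"travel":[0,0,0],"roll":6,"jaw":40}
    - {"travel":[0,0,0.1],"roll":6,"jaw":40}
    - {"travel":[0,0,0],"roll":6,"jaw":40}
    - {"travel":[0,0,0],"roll":4,"jaw":40}
    - {"travel":[0,0,0],"roll":0,"jaw":40}

```text
clock: 16.2
tool_pos: [0.5008, 0.084, 0.1264]
orientation: [-180.0, 0.0, -30.7]
force: [-2.4, 2.8, 0.8]
opening: 0.0473
gripper_force: 30.0
```

```bash
python3 -c "
from h import *
o=ctrl.get_obs();print(o['force'],o['moment'],o['opening'],o['tool_pos'],o['joint_pos'],o['orientation'])"
```

```text
[-2.40083664  2.75655505  0.84493769] [ 1.05027662  0.43947566 -0.01162775] 0.047334080896548766 [0.50080002 0.08403905 0.12635226] [ 3.17024079e+01  1.16537809e+01 -2.95740606e+01 -2.68294114e-02
 -4.87552982e+01  2.76335776e+01] [-1.79975707e+02  1.00579254e-02 -3.06816974e+01]
```

Emit:
apply_moves:
  targets:
    - {"travel":[0,0,0],"roll":4,"jaw":40}
    - {"travel":[0,0,0],"roll":6,"jaw":40}
    - {"travel":[0,0,0.1],"roll":6,"jaw":40}
    - {"travel":[0,0,0],"roll":6,"jaw":40}
    - {"travel":[0,0,0],"roll":6,"jaw":40}
    - {"travel":[0,0,0.1],"roll":6,"jaw":40}
    - {"travel":[0,0,0],"roll":6,"jaw":40}
    - {"travel":[0,0,0],"roll":6,"jaw":40}
    - {"travel":[0,0,0.1],"roll":6,"jaw":40}
    - {"travel":[0,0,0],"roll":6,"jaw":40}

```text
clock: 17.2
tool_pos: [0.501, 0.0842, 0.1261]
orientation: [-180.0, 0.0, -88.7]
force: [-0.5, 3.3, -1.5]
opening: 0.0476
gripper_force: 30.0
```

Emit:
apply_moves:
  targets:
    - {"travel":[0,0,0],"roll":6,"jaw":40}
    - {"travel":[0,0,0.1],"roll":6,"jaw":40}
    - {"travel":[0,0,0],"roll":6,"jaw":40}
    - {"travel":[0,0,0],"roll":6,"jaw":40}
    - {"travel":[0,0,0.1],"roll":6,"jaw":40}
    - {"travel":[0,0,0],"roll":6,"jaw":40}
    - {"travel":[0,0,0],"roll":4,"jaw":40}
    - {"travel":[0,0,0],"roll":0,"jaw":40}
    - {"travel":[0,0,0],"roll":0,"jaw":40}

```text
clock: 18.1
tool_pos: [0.5011, 0.0841, 0.1259]
orientation: [-180.0, 0.1, -128.4]
force: [0.5, 3.4, -2.4]
opening: 0.047
gripper_force: 30.0
```

```bash
cat > o.py <<'E'
from h import *
np.set_printoptions(precision=3,suppress=True)
o=ctrl.get_obs();print(o['force'],o['moment'],o['opening'],o['tool_pos'],o['joint_pos'],o['orientation'],o['tau'])
E
python3 o.py
```

```text
[ 0.479  3.403 -2.409] [ 1.5   -0.455 -0.094] 0.04704765472007274 [0.501 0.084 0.126] [ 31.696  11.7   -29.599  -0.016 -48.652 -70.119] [-179.995    0.05  -128.433] [ -1.811 -40.933  22.271   6.381  -1.085  -0.076]
```

Emit:
apply_moves:
  targets:
    - {"travel":[0,0,0],"roll":4,"jaw":40}
    - {"travel":[0,0,0.1],"roll":4,"jaw":40}
    - {"travel":[0,0,0],"roll":4,"jaw":40}
    - {"travel":[0,0,0],"roll":4,"jaw":40}
    - {"travel":[0,0,0],"roll":2,"jaw":40}
    - {"travel":[0,0,0],"roll":0,"jaw":40}

```text
clock: 18.7
tool_pos: [0.5012, 0.0841, 0.1258]
orientation: [180.0, 0.1, -146.5]
force: [1.8, 4.2, -4.1]
opening: 0.0473
gripper_force: 30.0
```

```bash
python3 o.py
```

```text
[ 1.823  4.194 -4.097] [ 1.537 -0.765 -0.064] 0.04730086435718396 [0.501 0.084 0.126] [ 31.694  11.708 -29.605  -0.009 -48.633 -88.201] [ 179.995    0.054 -146.513] [ -1.782 -41.241  22.048   6.301  -1.366  -0.485]
```

Emit:
apply_moves:
  targets:
    - {"travel":[0,0,0],"roll":2,"jaw":40}
    - {"travel":[0,0,0],"roll":2,"jaw":40}
    - {"travel":[0,0,0],"roll":2,"jaw":40}
    - {"travel":[0,0,0],"roll":0,"jaw":40}
    - {"travel":[0,0,0],"roll":0,"jaw":40}

```text
clock: 19.2
tool_pos: [0.5012, 0.084, 0.1257]
orientation: [180.0, 0.0, -152.5]
force: [2.9, 4.7, -4.7]
opening: 0.0473
gripper_force: 30.0
```

```bash
python3 o.py
```

```text
[ 2.906  4.687 -4.675] [ 1.739 -1.153  0.017] 0.04733194363720852 [0.501 0.084 0.126] [ 31.691  11.71  -29.607  -0.008 -48.635 -94.158] [ 179.991    0.048 -152.472] [ -1.966 -41.857  21.797   6.336  -1.801   0.072]
```

Emit:
apply_moves:
  targets:
    - {"travel":[0,0,0],"roll":1,"jaw":40}
    - {"travel":[0,0,0],"roll":1,"jaw":40}
    - {"travel":[0,0,0],"roll":1,"jaw":40}
    - {"travel":[0,0,0],"roll":0,"jaw":40}

```text
clock: 19.6
tool_pos: [0.5011, 0.084, 0.1257]
orientation: [180.0, 0.0, -155.5]
force: [2.8, 4.8, -3.8]
opening: 0.0473
gripper_force: 30.0
```

```bash
python3 o.py
```

```text
[ 2.772  4.808 -3.838] [ 1.766 -1.17  -0.029] 0.04729538891263661 [0.501 0.084 0.126] [ 31.69   11.711 -29.611  -0.004 -48.631 -97.197] [ 179.991    0.046 -155.509] [ -1.95  -41.95   21.821   6.301  -1.825  -0.191]
```

Emit:
apply_moves:
  targets:
    - {"travel":[0,0,0],"roll":1,"jaw":40}
    - {"travel":[0,0,0],"roll":1,"jaw":40}
    - {"travel":[0,0,0],"roll":1,"jaw":40}
    - {"travel":[0,0,0],"roll":0,"jaw":40}

```text
clock: 20.0
tool_pos: [0.5012, 0.084, 0.1257]
orientation: [180.0, 0.1, -158.5]
force: [2.9, 3.2, -5.1]
opening: 0.0477
gripper_force: 30.0
```

```bash
python3 o.py
```

```text
[ 2.893  3.216 -5.118] [ 1.716 -1.173 -0.032] 0.04774412469294735 [0.501 0.084 0.126] [  31.689   11.712  -29.607   -0.002  -48.629 -100.194] [ 179.989    0.051 -158.506] [ -1.907 -42.026  21.84    6.284  -1.849  -0.191]
```

Emit:
apply_moves:
  targets:
    - {"travel":[0,0,0],"roll":1,"jaw":40}
    - {"travel":[0,0,0],"roll":1,"jaw":40}
    - {"travel":[0,0,0],"roll":1,"jaw":40}
    - {"travel":[0,0,0],"roll":0,"jaw":40}

```text
clock: 20.4
tool_pos: [0.5011, 0.084, 0.1257]
orientation: [-180.0, 0.0, -161.4]
force: [2.7, 3.6, -5.2]
opening: 0.0472
gripper_force: 30.0
```

```bash
python3 o.py
```

```text
[ 2.736  3.636 -5.237] [ 1.707 -0.967  0.774] 0.04715650387404141 [0.501 0.084 0.126] [  31.702   11.711  -29.619    0.017  -48.648 -103.139] [-179.993    0.025 -161.425] [ -2.859 -42.003  22.143   5.862  -1.663  -1.034]
```

The stop is felt: moment z jumped to 0.77 N m between yaw -158.5 and -161.4. I'll unload in small steps to find where bottom lies in the present grip.

Emit:
apply_moves:
  targets:
    - {"travel":[0,0,0],"roll":-0.5,"jaw":40}
    - {"travel":[0,0,0],"roll":0,"jaw":40}

```text
clock: 20.6
tool_pos: [0.5011, 0.084, 0.1257]
orientation: [180.0, 0.0, -160.9]
force: [3.9, 4.7, -4.7]
opening: 0.0474
gripper_force: 30.0
```

```bash
python3 o.py
```

```text
[ 3.948  4.681 -4.724] [ 1.621 -1.058  0.317] 0.04743818968714867 [0.501 0.084 0.126] [  31.696   11.709  -29.616    0.003  -48.645 -102.639] [ 179.996    0.029 -160.941] [ -2.333 -41.979  21.995   6.105  -1.738  -0.239]
```

Emit:
apply_moves:
  targets:
    - {"travel":[0,0,0],"roll":-0.5,"jaw":40}
    - {"travel":[0,0,0],"roll":0,"jaw":40}

```text
clock: 20.8
tool_pos: [0.5011, 0.0839, 0.1257]
orientation: [180.0, 0.0, -160.5]
force: [2.7, 4.1, -4.8]
opening: 0.0472
gripper_force: 30.0
```

```bash
python3 o.py
```

```text
[ 2.692  4.144 -4.773] [ 1.703 -1.098 -0.101] 0.04715545966962138 [0.501 0.084 0.126] [  31.687   11.708  -29.613   -0.008  -48.644 -102.165] [ 179.987    0.033 -160.483] [ -1.983 -41.92   21.91    6.309  -1.76    0.121]
```

Emit:
apply_moves:
  targets:
    - {"travel":[0,0,0],"roll":-0.5,"jaw":40}
    - {"travel":[0,0,0],"roll":0,"jaw":40}

```text
clock: 21.0
tool_pos: [0.501, 0.0839, 0.1257]
orientation: [180.0, 0.0, -160.0]
force: [1.8, 4.3, -5.2]
opening: 0.047
gripper_force: 30.0
```

```bash
python3 o.py
```

```text
[ 1.822  4.345 -5.159] [ 1.679 -1.123 -0.03 ] 0.04699687094069034 [0.501 0.084 0.126] [  31.688   11.706  -29.615   -0.011  -48.643 -101.669] [ 179.985    0.034 -159.988] [ -2.021 -41.915  21.905   6.327  -1.758   0.121]
```

Bottom is at yaw about -160.6, which agrees with the stripe estimate of -158. The target is therefore yaw -70.6, so I'll roll -89.4 from here.

Emit:
apply_moves:
  targets:
    - {"travel":[0,0,0],"roll":-3,"jaw":40}
    - {"travel":[0,0,0],"roll":-5,"jaw":40}
    - {"travel":[0,0,0],"roll":-5,"jaw":40}
    - {"travel":[0,0,-0.1],"roll":-5,"jaw":40}
    - {"travel":[0,0,0],"roll":-5,"jaw":40}
    - {"travel":[0,0,0],"roll":-5,"jaw":40}
    - {"travel":[0,0,-0.1],"roll":-5,"jaw":40}
    - {"travel":[0,0,0],"roll":-5,"jaw":40}
    - {"travel":[0,0,0],"roll":-5,"jaw":40}
    - {"travel":[0,0,-0.1],"roll":-5,"jaw":40}

```text
clock: 22.0
tool_pos: [0.501, 0.084, 0.126]
orientation: [-180.0, 0.0, -111.8]
force: [2.8, 5.3, -5.0]
opening: 0.0471
gripper_force: 30.0
```

Emit:
apply_moves:
  targets:
    - {"travel":[0,0,0],"roll":-5,"jaw":40}
    - {"travel":[0,0,0],"roll":-5,"jaw":40}
    - {"travel":[0,0,-0.1],"roll":-5,"jaw":40}
    - {"travel":[0,0,0],"roll":-5,"jaw":40}
    - {"travel":[0,0,0],"roll":-5,"jaw":40}
    - {"travel":[0,0,-0.1],"roll":-5,"jaw":40}
    - {"travel":[0,0,0],"roll":-5,"jaw":40}
    - {"travel":[0,0,0],"roll":-3,"jaw":40}
    - {"travel":[0,0,0],"roll":0,"jaw":40}
    - {"travel":[0,0,0],"roll":0,"jaw":40}

```text
clock: 23.0
tool_pos: [0.5009, 0.084, 0.1262]
orientation: [-180.0, 0.0, -74.0]
force: [1.6, 4.9, -5.0]
opening: 0.0475
gripper_force: 30.0
```

```bash
python3 o.py
```

```text
[ 1.635  4.923 -4.998] [ 1.857 -0.798  0.074] 0.04747874206204632 [0.501 0.084 0.126] [ 31.692  11.669 -29.582  -0.018 -48.719 -15.67 ] [-179.975    0.021  -73.991] [ -2.331 -41.865  22.122   6.503  -1.591   0.003]
```

Yaw is -74.0 and the target is -70.6, so 3.4° remain.

Emit:
apply_moves:
  targets:
    - {"travel":[0,0,0],"roll":-1.7,"jaw":40}
    - {"travel":[0,0,0],"roll":-1.7,"jaw":40}
    - {"travel":[0,0,0],"roll":0,"jaw":40}
    - {"travel":[0,0,0],"roll":0,"jaw":40}
    - {"travel":[0,0,0],"roll":0,"jaw":40}

```text
clock: 23.5
tool_pos: [0.501, 0.084, 0.1262]
orientation: [-180.0, 0.0, -70.6]
force: [1.8, 4.9, -4.1]
opening: 0.0475
gripper_force: 30.0
```

```bash
python3 -c "
from h import *
a=ctrl.snapshot('scene')[...,::-1];b=ctrl.snapshot('top')[...,::-1]
c=[cv2.resize(a[160:245,270:380],(400,310),interpolation=cv2.INTER_CUBIC),cv2.resize(b[190:300,240:385],(400,310),interpolation=cv2.INTER_CUBIC)]
cv2.imwrite('pics/g5.png',np.hstack(c))"; python3 o.py
```

```text
[ 1.632  5.441 -3.806] [ 1.853 -0.767  0.035] 0.04715554883425061 [0.501 0.084 0.126] [ 31.692  11.669 -29.579  -0.018 -48.72  -12.275] [-179.972    0.02   -70.595] [ -2.329 -41.783  22.113   6.496  -1.557  -0.061]
```

View pics/g5.png

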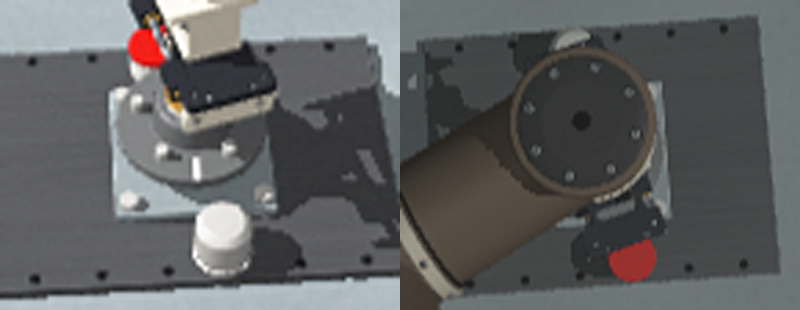

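The gripper holds the nut, hiding the stripe. The cap (222,235) and tub (633,260) are where they were, and the plate is clear, so I'll hand in.

```bash
python3 -c "
from plant import ctrl
print(ctrl.close_job())"
```

```text
the job is handed in; nothing more can be done
None
```

The job is handed in: paper ball and wood offcut are in the blue bin, and the nut was bottomed out, backed off 90° by the arm's reading (stripe hidden, so not checked by camera), and is still gripped.

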